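# Load spice tins into the caddy with its spring-return pusher

### The arm

A 6-joint arm with a two-finger parallel gripper is mounted at the origin on the work surface. World frame = base frame: x ahead of the robot, y to its left, z up, the work surface at z = 0. Lengths are in m, angles in rad, forces in N, time in s.
With the tool pointing down it reaches from about 0.35 to 0.775 m from the base axis. Payload 7.3 kg.
Tool frame: the origin (TCP) lies on the centre line of the jaws, within the pads' length; the fingertips stand 25 mm ahead of it and the grasp point (between the pads) lies 6 mm ahead of it; z points along the fingers, y is the direction in which the jaws open and shut (so a half turn about z gives the same grasp; the last joint's range is limited). The gripper opens to 92 mm and grips with 3 to 60 N. Pads are 19 mm wide; open, the fingers measure 130 mm over their backs; the gripper's body (75 mm by 190 mm) begins 47 mm behind the grasp point.
Start: joints at [1.2, 0.342, 1.524, -0, 1.275, -0.146], TCP at [0.117, 0.512, 0.252] pointing down, gripper open.
Joint ranges: [-2.53, 2.53], [-0.77, 2.02], [0.04, 2.7], [-1, 4.14], [0.28, 2.66], [-3.11, 3.11]. Speed limits (rad/s): [2.57, 2.57, 3.14, 3.14, 3.14, 3.14].

### API

Orientations are given as [roll, pitch, yaw] about the fixed x, y, z axes, in that order (R = Rz(yaw) Ry(pitch) Rx(roll)).
In Python, from cell import telemetry, read_camera, workorder gives the robot as it stands.
- The arm moves only by the shell command python3 -m creep 'ROWS' [FORCE]. ROWS is JSON, one flat list of numbers, 5 for each row, row after row: the opening, from 0 (shut) to 1 (fully open), then the shift along the world's x, y, z in m, then the turn about the world's z in rad. A call has 1 to 12 rows; each row shifts and turns the pose as measured when the row begins; what a row does not reach is not made up. A row lasts 1/8 s, in which the tool goes at most 62.5 mm and 10.7 degrees, less where a joint would pass 70% of its speed; a pose out of reach is approached as far as the arm can. A call is refused whole if a number of a shift passes 0.0625 or a number of a turn 0.188, either way. A call with a gripper value outside its range is refused whole. The fingers move at their own pace and stop on an object; FORCE is the grip in N (left out, the last holds). Time passes only in rows, so rows that do not move let the fingers close. It gives the time, the measured TCP pose, the force and the opening at its end, in the units of the state.
- telemetry.observe(): the state, without advancing time (a new reading comes with each control period).
- read_camera(name): name is "scene" or "top" or "wrist"; returns a dict with "image" (400x640x3 uint8, red, green, blue), "fovy" (degrees; the focal length in pixels is half the picture's height over the tangent of half this angle, whatever the lens; pixels are square), "cx", "cy" (the principal point, pixels), "R" (3x3) and "t" (3): a world point X has camera coordinates R X + t. Camera axes: x right, y down, z forward; pixel columns grow to the right and rows downward; lengths in m; the calibration is good to about 2 mm. A picture is of the moment at which its call begins. There is no depth.
- workorder.hand_in(): hands the job in, once; it reports no verdict.
The state is a dict: "time": time; "qpos": joint angles; "qvel": joint speeds; "joint_efforts": joint torques, N m; "tool_pos": TCP position; "tool_rot": TCP orientation; "contact_force": force on the tool from outside, world axes, zero at the start; "torque": the same for the moment, N m; "opening": finger opening in m.
Only numpy, scipy, OpenCV 4.12 (cv2) and the standard library are available. Lean on these libraries where they do the work, as an engineer would, in place of code of your own. Each camera call takes 0.05 s, during which the arm holds its last target.

### The job

Use the caddy's red spring-loaded pusher to push the green-lidded tin that stands in the loading bay wholly in between the guide rails, then let the pusher come back slowly all the way to its rest, never letting it snap back. Then stand the yellow-lidded tin in the emptied bay and push it in behind the first in the same way, again easing the pusher fully home before letting go. Keep all tins upright, finish with all three wholly between the rails in single file, and leave the other things on the ledge where they are.

Things in the scene. Friction and masses are not known exactly. Their poses are not given: they have to be found in the camera images.
- caddy: Fixed wooden base board, 400 x 92 mm, with pusher and guide rails. Origin: underside, on the lane's centre line, below the pusher's front face at rest; x along the lane (the way tins are pushed), z up. Board from x = -150 to 250 mm, top at z = 14. Open loading bay x = 0 to 50, low guides 60 mm apart, tops at z = 26. Grey spring housing behind the pusher, x = -147 to -89, top at z = 50.
- mouth (a point): Start of the aluminium guide rails, on the lane's centre line on the board, 72 mm ahead of the caddy's origin. Rails 52 mm apart, 68 mm over all, run 172 mm on to a wooden end stop; inward lips with tops 83 mm above the ledge keep tins from entering from above. A flare leads in from 21 mm before this point. A tin is wholly between the rails when its axis is 23 mm past this point.
- bay (a point): The point where a tin is to be stood in the loading bay: on the base board's top (14 mm above the ledge) on the lane's centre line, 29 mm in front of the resting pusher's face (a tin there clears the face by 6 mm). It moves with the caddy only.
- pusher (a joint): Travel in m of the pusher along the caddy's +x: 0 at rest, 0.085 fully in. A spring drives it back with 3 N at rest, 11.5 N fully in; each tin pushed adds about 0.5 N. Moving mass 0.25 kg: let go short of rest it snaps back. Fully in, its face stands 85 mm ahead of the caddy's origin, so the tin before it has its axis at 108 mm.
- handle (a point): Point on the axis of the pusher's upright red handle, a round post 20 mm in diameter, from 32 to 112 mm above the ledge, standing 60 mm behind the pusher's front face. This point is 98 mm above the ledge and moves with the pusher. The grey pusher bar under it is 34 mm wide, top at 32 mm; the red face is 42 mm wide, top at 52 mm.
- tin_bay: upright round spice tin, 46 mm diameter, 60 mm tall, steel with a green lid (top 14 mm), about 0.12 kg; origin at the centre of its underside, z up the tin's axis. At the start it stands in the loading bay, just in front of the pusher.
- tin_wait: upright round spice tin, 46 mm diameter, 60 mm tall, steel with a yellow lid (top 14 mm), about 0.12 kg; origin at the centre of its underside, z up the tin's axis. At the start it stands on the ledge to the robot's right.
- tin_last: upright round spice tin, 46 mm diameter, 60 mm tall, steel with a white lid (top 14 mm), about 0.12 kg; origin at the centre of its underside, z up the tin's axis. It is already between the rails, somewhere along the lane, and is pushed further in only if the others reach it; all three fit.
- cup: blue ceramic cup without handle, 68 mm diameter, 70 mm tall, origin at the underside's centre; leave alone
- shaker: white ceramic shaker, 42 mm diameter, 80 mm tall, origin at the underside's centre; leave alone
- food_jar: steel thermal food jar, 90 mm diameter, 140 mm tall, origin at the underside's centre; leave alone
- pickle_dish: white ceramic dish, 110 mm diameter, 30 mm tall, origin at the underside's centre; leave alone
- bento: cedar bento box with sliding lid, 110 (its x) x 190 (its y) x 62 mm, origin at the underside's centre; leave alone
- rice_scoop: flat green plastic rice scoop, 182 mm long along its x, 8 mm thick, lying; origin on the underside where the handle meets the 64 mm round blade; leave alone

How it is judged:
By the outcome, as a careful person would: the job done as asked, in the order asked, and still so for the second after the job is handed in, with the robot touching nothing.
It also fails if it takes over 72 s, if anything falls off the work surface, if the arm or the gripper's body presses on something with over 40 N, if the wrist force passes 120 N, or if a joint passes its speed limit or range.

## Working session

There is one attempt and no reset: what is moved stays moved. The work goes in short steps, Python scripts to look and compute and a shell command to move; the robot and the scene stay as the last step left them, time stands still between calls to the robot, and variables do not carry over. Pictures are saved under pics/ and viewed, and the job is handed in when it is done.

```bash
ls; mkdir -p pics; python3 - <<'E'
from cell import telemetry, read_camera
import cv2
s=telemetry.observe()
for k in s: print(k,s[k])
for n in ("scene","top","wrist"):
    c=read_camera(n); cv2.imwrite(f"pics/{n}0.png",c["image"][:,:,::-1]); print(n,c["fovy"],c["cx"],c["cy"],c["R"],c["t"])
E
```

```text
pics
time 0.0
qpos [ 1.19997232e+00  3.42710531e-01  1.52501330e+00 -2.41529866e-05
  1.27537932e+00 -1.46021594e-01]
qvel [-1.18253901e-03 -7.45465436e-05 -1.46755364e-03 -7.92789979e-04
  2.14933534e-03 -2.63363868e-04]
joint_efforts [ 1.53106179e-03 -4.31235874e+01 -2.44218135e+01  7.17500551e-02
  5.58100606e-02 -1.22924225e-04]
tool_pos [0.11689264 0.5114486  0.25105255]
tool_rot [-3.14009487e+00 -1.96932339e-04  2.91679714e+00]
contact_force [ 0.51675564 -0.11411748  0.22971774]
torque [-0.0389345  -0.01527087  0.00455903]
opening 0.09200809447361627
scene 55.950957535443955 327.3239768136919 199.61525682122064 [[-0.2917061   0.95644546  0.01093734]
 [ 0.65019361  0.20666308 -0.73112149]
 [-0.70153818 -0.20616121 -0.68215961]] [ 0.10971073 -0.29616478  1.5041484 ]
top 49.74923076557275 321.3884951043678 195.51355578729658 [[-7.01019923e-04 -9.99946418e-01  1.03280656e-02]
 [-9.81234484e-01 -1.30359921e-03 -1.92813869e-01]
 [ 1.92817002e-01 -1.02694205e-02 -9.81180994e-01]] [0.05141211 0.50840232 1.38989097]
wrist 66.80830273765989 314.0339424441777 193.926199049688 [[ 0.22243563  0.97494594 -0.00167299]
 [ 0.9349339  -0.21281963  0.28391266]
 [ 0.27644345 -0.06471643 -0.95884869]] [-0.52440262 -0.0352358   0.39178028]
```

View pics/scene0.png

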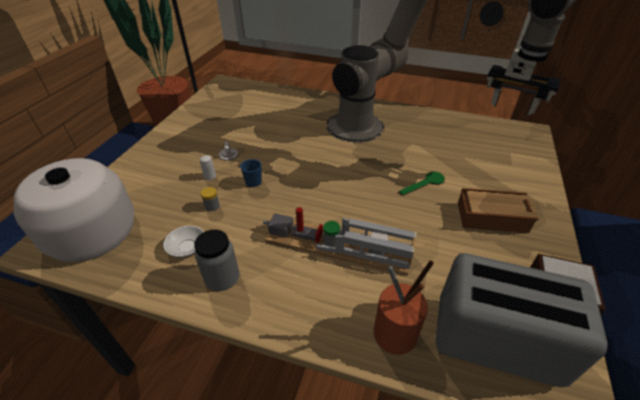

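View pics/top0.png

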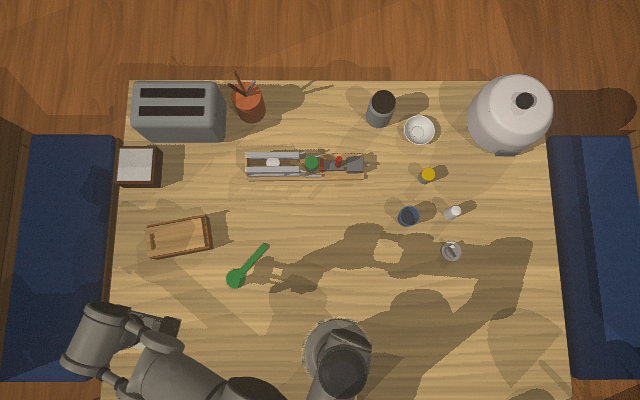

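The top view has the caddy across the middle, with its lane running to the left (about +y): end stop near (246,163), green lid (312,163), red handle (338,160), and housing (356,163). The yellow lid is at (428,174), the cup at (408,215), the shaker at (455,212), the food jar at (381,105) and the dish at (420,130). I'll zoom in to measure.

```bash
python3 - <<'E'
import cv2
im=cv2.imread("pics/top0.png"); 
cv2.imwrite("pics/topz.png",cv2.resize(im[135:195,235:385],None,fx=5.3,fy=5.3,interpolation=cv2.INTER_CUBIC))
cv2.imwrite("pics/topz2.png",cv2.resize(im[80:240,360:480],None,fx=3.7,fy=3.7,interpolation=cv2.INTER_CUBIC))
im=cv2.imread("pics/scene0.png"); 
cv2.imwrite("pics/scz.png",cv2.resize(im[175:275,190:430],None,fx=3.3,fy=3.3,interpolation=cv2.INTER_CUBIC))
E
```

```text
(no output)
```

View pics/topz.png

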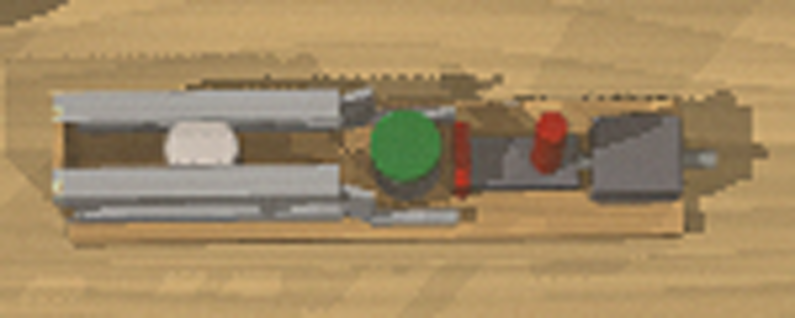

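View pics/topz2.png

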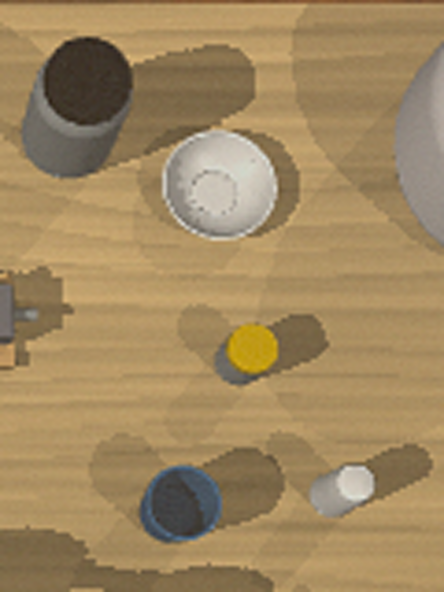

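View pics/scz.png

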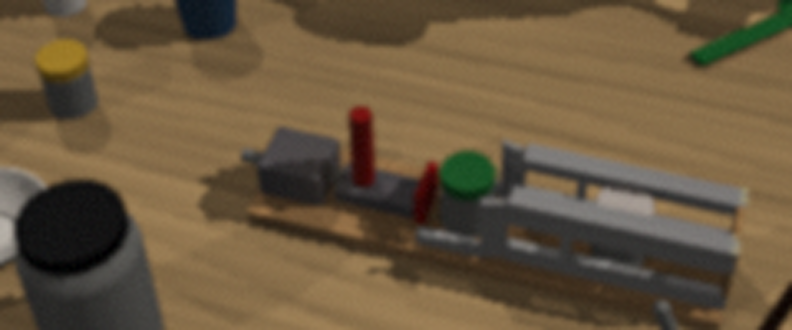

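```bash
cat > h.py <<'E'
import numpy as np, cv2
from cell import telemetry, read_camera
def ray(c,px,z):
    f=200/np.tan(np.radians(c["fovy"])/2)
    d=np.array([(px[0]-c["cx"])/f,(px[1]-c["cy"])/f,1.0])
    R=np.array(c["R"]);t=np.array(c["t"]); o=-R.T@t; w=R.T@d
    return o+w*(z-o[2])/w[2]
def proj(c,X):
    f=200/np.tan(np.radians(c["fovy"])/2)
    p=np.array(c["R"])@np.array(X)+np.array(c["t"]); return f*p[:2]/p[2]+[c["cx"],c["cy"]]
def blobs(im,kind,amin=20):
    h=cv2.cvtColor(im,cv2.COLOR_RGB2HSV); H,S,V=[h[...,i].astype(int) for i in range(3)]
    m={'g':(H>45)&(H<80)&(S>120)&(V>50),'y':(H>20)&(H<30)&(S>200)&(V>120),'r':((H<6)|(H>174))&(S>150)&(V>60)}[kind]
    n,l,st,ce=cv2.connectedComponentsWithStats(m.astype(np.uint8))
    return [(st[i].tolist(),ce[i].round(2).tolist()) for i in range(1,n) if st[i][4]>=amin]
E
python3 - <<'E'
from h import *
for n in ("top","scene"):
    c=read_camera(n); im=c["image"]
    for k in "gyr":
        for st,ce in blobs(im,k): print(n,k,st,ce,ray(c,ce,{'g':.074,'y':.06,'r':.07}[k]).round(4))
c=read_camera("top")
Z=lambda x,y:(235+x/5.3,135+y/5.3)
for nm,p,z in [("handletop",(552,121),.112),("handle ctr",(549,145),.07),("railUL",(53,93),.083),("railUR",(345,88),.083),("railLL",(55,200),.083),("railLR",(340,200),.083),("bdLL",(75,243),.014),("bdLR",(683,236),.014),("face",(462,127),.052),("faceL",(462,190),.052),("white",(202,143),.074)]:
    print(nm,ray(c,Z(*p),z).round(4))
E
```

```text
top g [305, 156, 13, 13, 114] [310.85, 161.84] [0.6177 0.0868 0.074 ]
top g [226, 244, 42, 44, 404] [243.36, 268.48] [0.2677 0.2991 0.074 ]
top y [421, 168, 14, 13, 139] [427.78, 173.89] [ 0.5806 -0.3051  0.06  ]
top r [336, 156, 6, 11, 34] [337.88, 159.76] [ 0.6262 -0.0034  0.07  ]
scene g [400, 172, 44, 23, 303] [424.87, 181.83] [0.3598 0.3027 0.074 ]
scene g [324, 221, 16, 12, 154] [331.36, 226.92] [0.6229 0.0856 0.074 ]
scene r [296, 208, 7, 23, 57] [300.18, 216.44] [ 0.6076 -0.0079  0.07  ]
scene r [316, 225, 6, 10, 25] [318.56, 229.32] [0.6379 0.0548 0.07  ]
handletop [ 0.6207 -0.0055  0.112 ]
handle ctr [ 0.6172 -0.0057  0.07  ]
railUL [0.6466 0.3051 0.083 ]
railUR [0.6503 0.1225 0.083 ]
railLL [0.5777 0.3015 0.083 ]
railLR [0.578 0.125 0.083]
bdLL [0.5663 0.2994 0.014 ]
bdLR [ 0.5717 -0.0953  0.014 ]
face [0.634  0.0489 0.052 ]
faceL [0.5925 0.0489 0.052 ]
white [0.6169 0.2122 0.074 ]
```

Both views agree with the given sizes. The lane runs along +y, with yaw about 90.8° and its centre at x≈0.617. The caddy origin is at y≈0.052, so the handle is at about (0.619,-0.007). The yellow tin is at about (0.581,-0.305). I'll move above the handle with the jaws along the lane and look with the wrist camera.

```bash
python3 -m creep '[1,0.04,-0.043,0,0.02, 1,0.04,-0.043,0,0.02, 1,0.04,-0.043,0,0.02, 1,0.04,-0.043,0,0.02, 1,0.04,-0.043,0,0.02, 1,0.04,-0.043,0,0.02, 1,0.04,-0.043,0,0.02, 1,0.04,-0.043,0,0.02, 1,0.04,-0.043,0,0.02, 1,0.04,-0.043,0,0.02, 1,0.04,-0.043,0,0.02, 1,0.04,-0.043,0,0.02]' 30; python3 - <<'E'
from h import *
print({k:np.round(v,4).tolist() for k,v in telemetry.observe().items()})
E
```

```text
time: 1.8
tool_pos: [0.6073, -0.0199, 0.2522]
tool_rot: [3.138, 0.004, -3.111]
contact_force: [0.2, 0.8, 0.3]
opening: 0.0917
{'time': 1.8, 'qpos': [-0.1609, 0.4932, 1.2845, 0.0046, 1.3604, -1.7632], 'qvel': [-0.5342, 0.6196, -1.0065, 0.0063, 0.3836, -0.6977], 'joint_efforts': [0.7399, -54.8373, -21.5357, -0.269, -0.2908, 0.8852], 'tool_pos': [0.6073, -0.0199, 0.2522], 'tool_rot': [3.1379, 0.0044, -3.111], 'contact_force': [0.1988, 0.7608, 0.3249], 'torque': [0.0205, 0.0206, 0.0013], 'opening': 0.0917}
```

```bash
python3 -m creep '[1,0,0,0,0]'; python3 - <<'E'
from h import *
c=read_camera("wrist"); im=c["image"]; cv2.imwrite("pics/w1.png",im[:,:,::-1]); np.save("w1.npy",c,allow_pickle=True)
for k in "gyr":
    for st,ce in blobs(im,k): print(k,st,ce,ray(c,ce,{'g':.074,'y':.06,'r':.112}[k]).round(4))
c=read_camera("top");cv2.imwrite("pics/t1.png",c["image"][:,:,::-1])
s=telemetry.observe();print(s['tool_pos'],s['tool_rot'])
E
```

```text
time: 1.92
tool_pos: [0.6091, -0.0234, 0.2508]
tool_rot: [3.138, 0.004, -3.115]
contact_force: [-0.7, 0.2, -0.5]
opening: 0.0919
g [393, 168, 44, 43, 1426] [414.1, 189.07] [0.6159 0.0841 0.074 ]
r [370, 162, 14, 40, 432] [376.41, 181.2] [0.5989 0.0348 0.112 ]
r [321, 173, 23, 36, 589] [331.22, 191.33] [ 0.6098 -0.0066  0.112 ]
[ 0.607229   -0.02037526  0.25144159] [ 3.13731692e+00  2.94524242e-03 -3.11252270e+00]
```

View pics/w1.png

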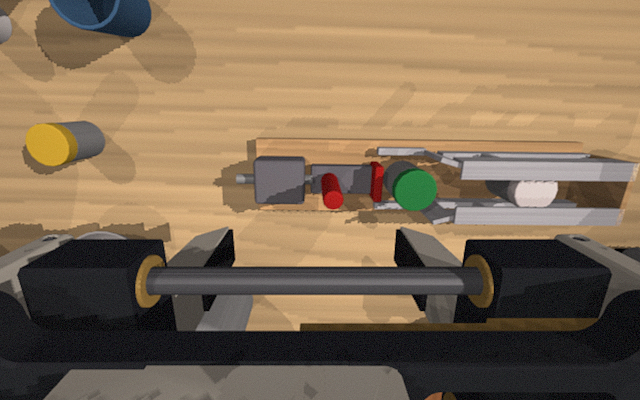

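Wrist view: handle top at about (333,199), green lid (414,189), white lid (532,193), yellow lid (51,145). The rail tops run from (460,162)/(452,222) to (625,162)/(622,222).

```bash
python3 - <<'E'
from h import *
c=np.load("w1.npy",allow_pickle=True).item()
for n,p,z in [("handle top",(333.5,199),.112),("yel",(50.5,145),.06),("white",(532,193),.074),("r1",(461,180),.083),("r2",(458,207),.083),("r3",(634,179),.083),("r4",(622,208),.083),("face top mid",(378,181),.052),("hous backL",(256,180),.05),("bd far edge",(257,138),.014),("bd far edge2",(580,143),.014)]:
    print(n,ray(c,p,z).round(4))
im=c["image"]
cv2.imwrite("pics/w1z.png",cv2.resize(im[130:235,230:430],None,fx=4,fy=4,interpolation=cv2.INTER_CUBIC))
E
```

```text
handle top [ 0.6172 -0.0041  0.112 ]
yel [ 0.5814 -0.3032  0.06  ]
white [0.617  0.2108 0.074 ]
r1 [0.6026 0.1278 0.083 ]
r2 [0.6318 0.1295 0.083 ]
r3 [0.5969 0.3052 0.083 ]
r4 [0.6284 0.3029 0.083 ]
face top mid [0.6136 0.0499 0.052 ]
hous backL [ 0.6166 -0.0881  0.05  ]
bd far edge [ 0.5735 -0.0922  0.014 ]
bd far edge2 [0.569  0.3001 0.014 ]
```

View pics/w1z.png

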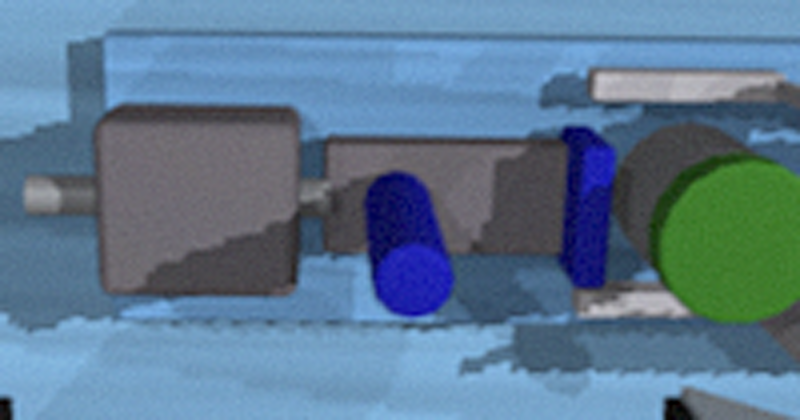

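```bash
python3 -m creep '[1,0.01,0.016,-0.03,-0.015, 1,0,0,-0.04,0, 1,0,0,-0.04,0, 1,0,0,-0.025,0, 1,0,0,0,0, 1,0,0,0,0]' 30; python3 - <<'E'
from h import *
c=read_camera("wrist"); im=c["image"]; cv2.imwrite("pics/w2.png",im[:,:,::-1])
c=read_camera("scene"); im=c["image"]; cv2.imwrite("pics/s2.png",cv2.resize(im[150:280,220:430],None,fx=3.5,fy=3.5,interpolation=cv2.INTER_CUBIC)[:,:,::-1])
s=telemetry.observe();print(s['time'],s['tool_pos'],s['tool_rot'])
E
```

```text
time: 2.78
tool_pos: [0.6141, 0.004, 0.1177]
tool_rot: [3.137, 0.007, -3.12]
contact_force: [1.3, 0.5, -0.1]
opening: 0.0918
2.875 [0.61428362 0.00367685 0.11775732] [ 3.13662865  0.00772743 -3.12029949]
```

View pics/w2.png

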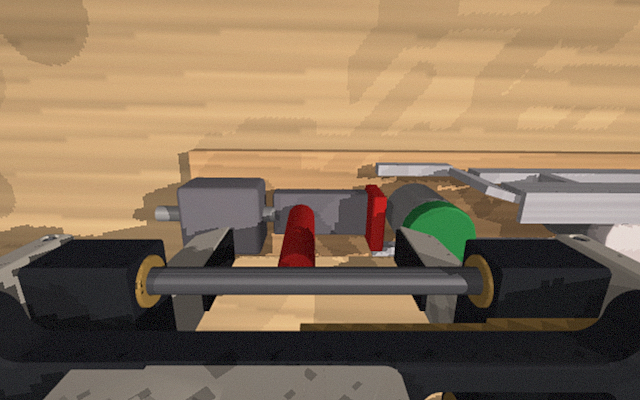

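View pics/s2.png

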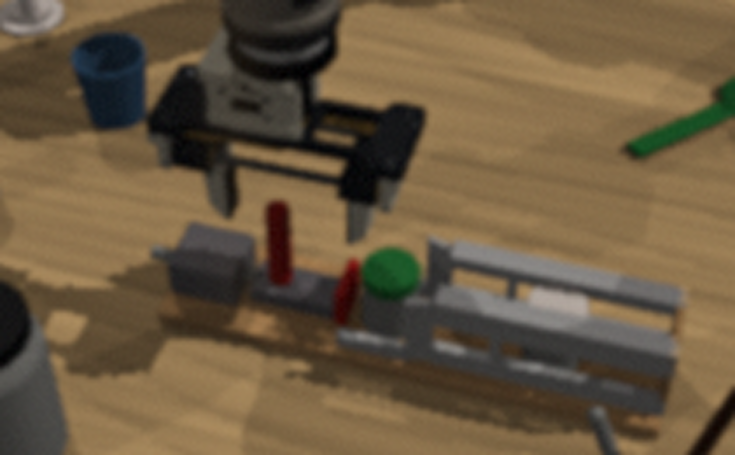

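The red post sits between the fingers, about 9 mm to the −y side of centre. I'll centre on it, descend and close.

```bash
python3 -m creep '[1,0.003,-0.009,-0.012,-0.006, 1,0,0,0,0, 1,0,0,0,0]' 30;  python3 -m creep '[0.5,0,0,0,0, 0.3,0,0,0,0, 0.2,0,0,0,0, 0.2,0,0,0,0]' 30; python3 - <<'E'
from h import *
c=read_camera("wrist"); im=c["image"]; cv2.imwrite("pics/w3.png",im[:,:,::-1])
s=telemetry.observe();print(s['time'],s['tool_pos'],s['tool_rot'],s['opening'])
E
```

```text
time: 3.25
tool_pos: [0.6184, -0.0064, 0.1069]
tool_rot: [3.137, 0.011, -3.127]
contact_force: [0.1, -0.2, -0.1]
opening: 0.092
time: 3.75
tool_pos: [0.6185, -0.0064, 0.1071]
tool_rot: [3.137, 0.011, -3.127]
contact_force: [0.0, -0.4, -0.3]
opening: 0.0563
3.8 [ 0.61849153 -0.00638958  0.10710687] [ 3.13715739  0.0113396  -3.12722688] 0.052348158517770846
```

View pics/w3.png

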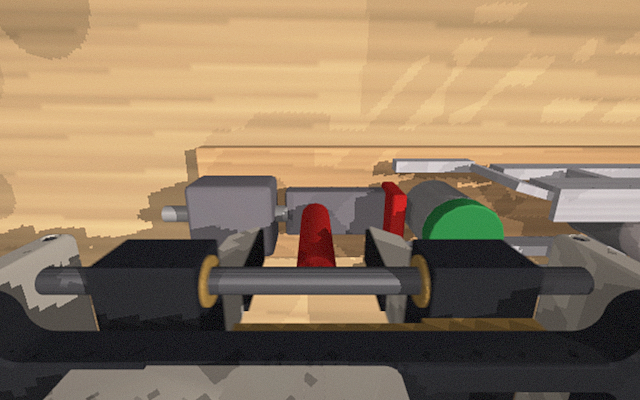

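The post is centred, with its base and lower part at (315,230) between fingers at 262 and 370. Closing fully.

```bash
python3 -m creep '[0,0,0,0,0, 0,0,0,0,0, 0,0,0,0,0, 0,0,0,0,0, 0,0,0,0,0, 0,0,0,0,0]' 40; python3 - <<'E'
from h import *
s=telemetry.observe();print(s['time'],s['tool_pos'],s['tool_rot'],s['opening'],s['contact_force'])
E
```

```text
time: 4.55
tool_pos: [0.6185, -0.0055, 0.1071]
tool_rot: [3.136, 0.011, -3.127]
contact_force: [-0.1, 1.2, -0.5]
opening: 0.0192
4.55 [ 0.61847808 -0.0054886   0.10714245] [ 3.13633794  0.01139956 -3.12675569] 0.019158174235575535 [-0.11262291  1.19410911 -0.50253352]
```

Gripped at 19 mm (the post is 20 mm). Now a slow push along the lane.

```bash
python3 -m creep '[0,0,0.005,0,0, 0,0,0.006,0,0, 0,0,0.007,0,0, 0,0,0.007,0,0, 0,-0.0005,0.007,0,0, 0,0,0.007,0,0, 0,-0.0005,0.007,0,0, 0,0,0.007,0,0]' 40; python3 - <<'E'
from h import *
c=read_camera("scene"); im=c["image"]; cv2.imwrite("pics/s4.png",cv2.resize(im[150:280,220:430],None,fx=3.5,fy=3.5,interpolation=cv2.INTER_CUBIC)[:,:,::-1])
s=telemetry.observe();print(s['time'],s['tool_pos'],s['tool_rot'],s['opening'],s['contact_force'])
E
```

```text
time: 5.55
tool_pos: [0.6179, 0.0414, 0.1072]
tool_rot: [-3.134, 0.012, -3.129]
contact_force: [-1.5, -8.3, 1.0]
opening: 0.0192
5.6 [0.61782849 0.04211389 0.10719569] [-3.13432355  0.01165639 -3.12872104] 0.019253649598252008 [-0.26747689 -8.08275339 -1.39723569]
```

View pics/s4.png

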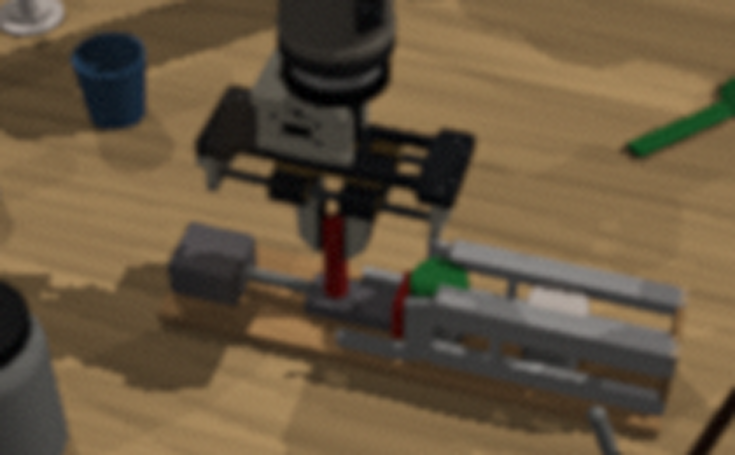

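The pusher is 47 mm in. The green tin is entering the rails upright, still guided and clear of the fingers. Continuing.

```bash
python3 -m creep '[0,0,0.007,0,0, 0,-0.0005,0.007,0,0, 0,0,0.007,0,0, 0,0,0.007,0,0, 0,0,0.006,0,0, 0,0,0.004,0,0]' 40; python3 - <<'E'
from h import *
s=telemetry.observe();print(s['time'],s['tool_pos'],s['tool_rot'],s['opening'],s['contact_force'])
E
```

```text
time: 6.35
tool_pos: [0.6174, 0.0714, 0.1072]
tool_rot: [-3.12, 0.01, -3.132]
contact_force: [-0.4, -12.1, 0.3]
opening: 0.0192
6.35 [0.61742059 0.07135621 0.10720169] [-3.12016706  0.0101406  -3.13234829] 0.019221541787056144 [ -0.37605068 -12.09002393   0.30133788]
```

```bash
python3 -m creep '[0,0,0.005,0,0, 0,0,0.004,0,0, 0,0,0.003,0,0]' 40; python3 - <<'E'
from h import *
c=read_camera("scene"); im=c["image"]; cv2.imwrite("pics/s5.png",cv2.resize(im[150:280,220:430],None,fx=3.5,fy=3.5,interpolation=cv2.INTER_CUBIC)[:,:,::-1])
s=telemetry.observe();print(s['time'],s['tool_pos'],s['tool_rot'],s['opening'],s['contact_force'])
E
```

```text
time: 6.72
tool_pos: [0.6174, 0.0779, 0.1071]
tool_rot: [-3.112, 0.009, -3.135]
contact_force: [-0.7, -12.7, -0.4]
opening: 0.0192
6.775 [0.61737866 0.07799941 0.10713067] [-3.11242449  0.00877857 -3.13488439] 0.019280651809427323 [ -1.42612785 -10.92601832   0.15939204]
```

View pics/s5.png

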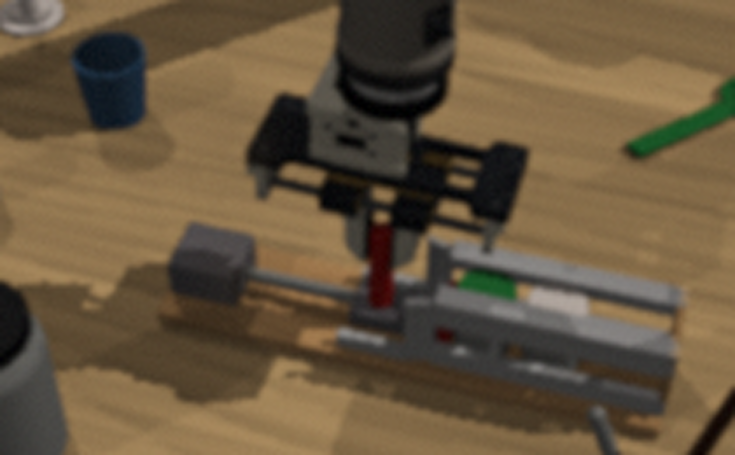

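The pusher is about 84 mm in and the green tin is fully between the rails, touching or close to the white one. Easing back.

```bash
python3 -m creep '[0,0,-0.004,0,0, 0,0,-0.006,0,0, 0,0,-0.006,0,0, 0,0,-0.006,0,0, 0,0.0005,-0.006,0,0, 0,0,-0.006,0,0, 0,0,-0.006,0,0, 0,0,-0.006,0,0, 0,0.0005,-0.006,0,0, 0,0,-0.006,0,0, 0,0,-0.006,0,0]' 40; python3 - <<'E'
from h import *
s=telemetry.observe();print(s['time'],s['tool_pos'],s['tool_rot'],s['opening'],s['contact_force'])
E
```

```text
time: 8.15
tool_pos: [0.6184, 0.0052, 0.1071]
tool_rot: [-3.107, 0.007, 3.141]
contact_force: [-0.9, -3.2, 0.4]
opening: 0.0193
8.15 [0.61838179 0.00517211 0.10708742] [-3.10687572  0.00736798  3.14092312] 0.019301202611507536 [-0.92983617 -3.19395976  0.4455837 ]
```

```bash
python3 -m creep '[0,0,-0.004,0,0, 0,0,-0.003,0,0, 0,0,-0.003,0,0, 0,0,-0.003,0,0, 0,0,-0.002,0,0, 0,0,-0.002,0,0]' 40; python3 - <<'E'
from h import *
s=telemetry.observe();print(s['time'],s['tool_pos'],s['tool_rot'],s['opening'],s['contact_force'])
E
```

```text
time: 8.9
tool_pos: [0.6185, -0.0052, 0.1071]
tool_rot: [-3.118, 0.008, 3.142]
contact_force: [0.5, 5.0, 0.7]
opening: 0.0193
8.9 [ 0.61850721 -0.00522182  0.10708534] [-3.11824255  0.00819335  3.1415728 ] 0.019310603769281745 [0.457359   5.03550077 0.68927085]
```

Force has reversed to +5 N, so the pusher is seated on its rest stop. Opening and lifting.

```bash
python3 -m creep '[0,0,-0.001,0,0, 0,0,0,0,0, 0.4,0,0,0,0, 0.6,0,0,0,0, 0.6,0,0,0,0, 0.8,0,0,0,0, 1,0,0,0.02,0, 1,0,0,0.04,0, 1,0,0,0.04,0, 1,0,-0.01,0.03,0, 1,0,0,0,0]' 40; python3 - <<'E'
from h import *
c=read_camera("wrist"); im=c["image"]; cv2.imwrite("pics/w6.png",im[:,:,::-1]); np.save("w6.npy",c,allow_pickle=True)
c=read_camera("top"); im=c["image"]; cv2.imwrite("pics/t6.png",cv2.resize(im[80:240,235:485],None,fx=3.2,fy=3.2,interpolation=cv2.INTER_CUBIC)[:,:,::-1])
s=telemetry.observe();print(s['time'],s['tool_pos'],s['tool_rot'],s['opening'],s['contact_force'],s['qpos'])
E
```

```text
time: 10.28
tool_pos: [0.6174, -0.0172, 0.24]
tool_rot: [-3.115, 0.006, -3.141]
contact_force: [0.5, -0.1, -0.5]
opening: 0.0916
10.375 [ 0.61604437 -0.01641814  0.23685832] [-3.11666708e+00  3.50481033e-04 -3.14007788e+00] 0.09204491051013763 [-0.1897834   0.128189   -0.63536778] [-0.13914235  0.52171476  1.27934371 -0.02532063  1.33676438 -1.70562332]
```

View pics/w6.png

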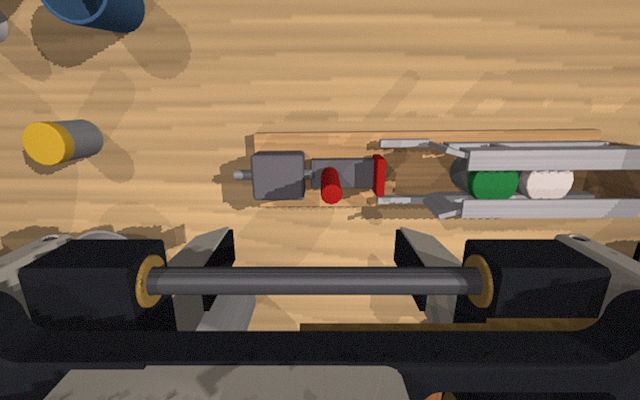

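View pics/t6.png

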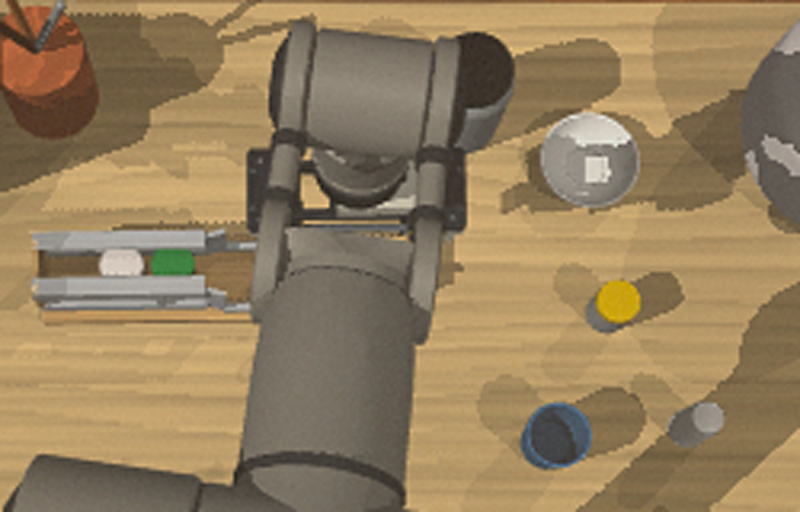

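The wrist view shows the bay empty, the pusher face back at (379,175), and the green (493,182) and white (546,181) lids between the rails. Nothing else has moved. Next I'll measure the yellow tin and its neighbours.

```bash
python3 - <<'E'
from h import *
c=np.load("w6.npy",allow_pickle=True).item()
for n,p,z in [("yel",(47.5,143.5),.06),("handle top",(331,193),.112),("guide far in",(405,146.5),.026),("guide near in",(405,197),.026),("rail far in",(470,170),.083),("rail near in",(465,198),.083),("face",(380,176),.052),("green",(493,182),.074),("white",(547,181),.074)]:
    print(n,ray(c,p,z).round(4))
t=read_camera("top")
for n,p,z in [("yel",(618,301),.06),("cup",(556,436),.07),("shaker",(708,418),.08),("dish",(590,160),.03),("jar",(483,68),.14)]:
    print(n,ray(t,(235+p[0]/3.2,80+p[1]/3.2),z).round(3))
E
```

```text
yel [ 0.5811 -0.3021  0.06  ]
handle top [ 0.6171 -0.005   0.112 ]
guide far in [0.587  0.0806 0.026 ]
guide near in [0.647  0.0858 0.026 ]
rail far in [0.6014 0.1292 0.083 ]
rail near in [0.6297 0.1286 0.083 ]
face [0.6154 0.0495 0.052 ]
green [0.6154 0.1582 0.074 ]
white [0.614  0.2111 0.074 ]
yel [ 0.58  -0.306  0.06 ]
cup [ 0.436 -0.233  0.07 ]
shaker [ 0.453 -0.387  0.08 ]
dish [ 0.746 -0.291  0.03 ]
jar [ 0.805 -0.159  0.14 ]
```

```bash
python3 -m creep '[1,-0.006,-0.048,0,0, 1,-0.006,-0.048,0,0, 1,-0.006,-0.048,0,0, 1,-0.006,-0.048,0,0, 1,-0.006,-0.048,0,0, 1,-0.006,-0.048,-0.02,0, 1,0,0,-0.03,0, 1,0,0,-0.03,0, 1,0,0,0,0]' 20; python3 - <<'E'
from h import *
c=read_camera("wrist"); im=c["image"]; cv2.imwrite("pics/w7.png",im[:,:,::-1]); np.save("w7.npy",c,allow_pickle=True)
for st,ce in blobs(im,'y'): print(st,ce,ray(c,ce,.06).round(4))
s=telemetry.observe();print(s['time'],s['tool_pos'],s['tool_rot'],s['opening'],s['contact_force'],s['qpos'])
E
```

```text
time: 11.55
tool_pos: [0.5724, -0.308, 0.1367]
tool_rot: [-3.13, -0.024, -3.136]
contact_force: [0.2, 0.1, 0.1]
opening: 0.0917
11.6 [ 0.57328267 -0.30840044  0.138512  ] [-3.12807064 -0.02187812 -3.13607358] 0.09197788046577848 [ 0.49111312 -0.22646257 -0.00341573] [-0.60050243  0.67520095  1.28321682 -0.02535893  1.19356513 -2.16750194]
```

View pics/w7.png

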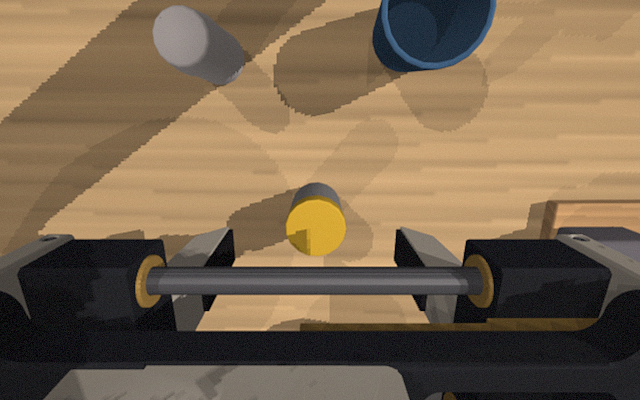

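The lid is centred at about (316,226), midway between the fingers.

```bash
python3 - <<'E'
from h import *
c=np.load("w7.npy",allow_pickle=True).item()
print(ray(c,(316,226.5),.06).round(4),[ray(c,(x,226.5),.06).round(4).tolist() for x in (286,346)])
R=np.array(c["R"]);print("cam",-R.T@np.array(c["t"]))
E
```

```text
[ 0.5805 -0.3071  0.06  ] [[0.5807, -0.3295, 0.06], [0.5802, -0.2847, 0.06]]
cam [ 0.4980459  -0.30647724  0.27217834]
```

```bash
python3 -m creep '[1,0.007,0.001,-0.02,0, 1,0,0,-0.03,0, 1,0,0,-0.025,0, 1,0,0,-0.012,0, 1,0,0,0,0]' 20; python3 - <<'E'
from h import *
s=telemetry.observe();print(s['time'],s['tool_pos'],s['tool_rot'],s['opening'],s['contact_force'])
E
```

```text
time: 12.22
tool_pos: [0.5843, -0.3063, 0.0505]
tool_rot: [-3.125, -0.016, -3.133]
contact_force: [-0.3, 0.3, 0.2]
opening: 0.0919
12.225 [ 0.58431768 -0.30625371  0.05053747] [-3.12450171 -0.01569888 -3.13336522] 0.09188697052304161 [-0.31322969  0.25132156  0.24812937]
```

```bash
python3 -m creep '[1,-0.004,-0.001,0,0, 0.6,0,0,0,0, 0.4,0,0,0,0, 0.3,0,0,0,0, 0.3,0,0,0,0, 0.3,0,0,0,0, 0.3,0,0,0,0, 0.3,0,0,0,0, 0.3,0,0,0,0]' 20; python3 - <<'E'
from h import *
s=telemetry.observe();print(s['time'],s['tool_pos'],s['tool_rot'],s['opening'],s['contact_force'])
E
```

```text
time: 13.35
tool_pos: [0.5817, -0.3083, 0.0542]
tool_rot: [-3.121, -0.011, -3.133]
contact_force: [-0.1, 0.2, 0.2]
opening: 0.0455
13.35 [ 0.58173317 -0.30828338  0.05418077] [-3.12111433 -0.01080655 -3.13329395] 0.04546989348665856 [-0.12844378  0.1744769   0.17651991]
```

```bash
python3 -m creep '[0.3,0,0,0.03,0, 0.3,0,0,0.05,0, 0.3,0,0.01,0.05,0, 0.3,0.004,0.04,0.01,-0.17, 0.3,0.004,0.042,0,-0.17, 0.3,0.004,0.042,0,-0.17, 0.3,0.004,0.042,0,-0.17, 0.3,0.004,0.042,0,-0.17, 0.3,0.004,0.042,0,-0.17, 0.3,0.004,0.042,0,-0.17, 0.3,0.004,0.042,0,-0.17, 0.3,0.004,0.03,0,-0.17]' 20; python3 - <<'E'
from h import *
s=telemetry.observe();print(s['time'],s['tool_pos'],s['tool_rot'],s['opening'],s['contact_force'],s['qpos'])
E
```

```text
time: 14.85
tool_pos: [0.6152, 0.0756, 0.1959]
tool_rot: [-3.124, -0.012, 1.565]
contact_force: [0.8, -0.9, -0.6]
opening: 0.0454
14.85 [0.61516093 0.07555814 0.19589013] [-3.12359639 -0.0123543   1.56488427] 0.0454250447061755 [ 0.80782898 -0.85084809 -0.60603285] [-0.00724523  0.56897377  1.31287455  0.01287718  1.27778135 -0.00527501]
```

```bash
python3 -m creep '[0.3,0,0,0,0, 0.3,0,0,0,0]' 20; python3 - <<'E'
from h import *
c=read_camera("wrist"); im=c["image"]; cv2.imwrite("pics/w8.png",im[:,:,::-1]); np.save("w8.npy",c,allow_pickle=True)
c=read_camera("scene"); im=c["image"]; cv2.imwrite("pics/s8.png",cv2.resize(im[120:280,220:430],None,fx=3.5,fy=3.5,interpolation=cv2.INTER_CUBIC)[:,:,::-1])
s=telemetry.observe();print(s['time'],s['tool_pos'],s['tool_rot'],s['opening'],s['contact_force'],s['qpos'])
E
```

```text
time: 15.1
tool_pos: [0.6148, 0.0773, 0.1954]
tool_rot: [-3.123, -0.012, 1.57]
contact_force: [0.0, 0.5, -0.5]
opening: 0.0452
15.2 [0.61480917 0.0768425  0.19542341] [-3.12265777 -0.01245118  1.5681335 ] 0.04507330045777195 [ 1.02178127  0.1173484  -0.63114147] [-0.0051934   0.56952094  1.31325762  0.01295302  1.27780508 -0.00650733]
```

View pics/w8.png

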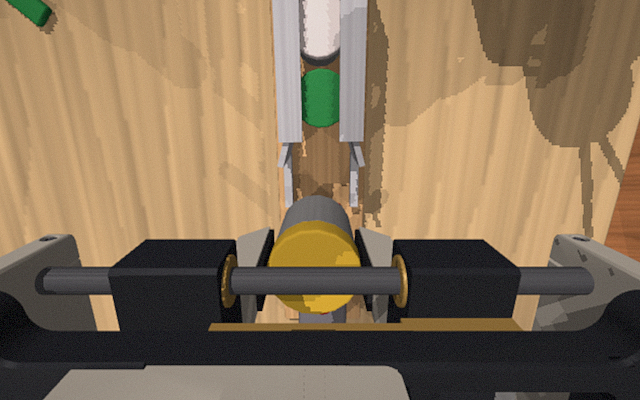

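View pics/s8.png

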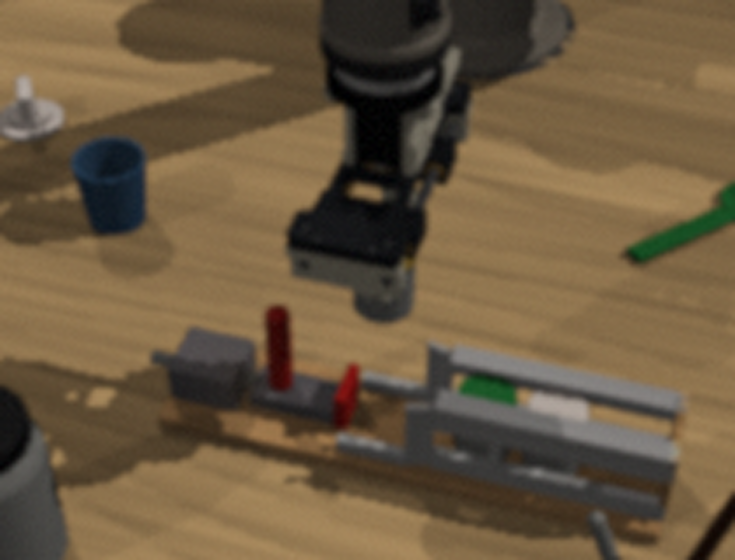

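The tin is held upright above the bay, and the lane is clear below. Shifting +2 mm in x and +6 mm in y, then lowering.

```bash
python3 -m creep '[0.3,0.002,0.006,0,0.015, 0.3,0,0,-0.02,0, 0.3,0,0,-0.025,0, 0.3,0,0,-0.03,0, 0.3,0,0,-0.022,0, 0.3,0,0,0,0]' 20; python3 - <<'E'
from h import *
s=telemetry.observe();print(s['time'],s['tool_pos'],s['tool_rot'],s['opening'],s['contact_force'])
c=read_camera("scene"); im=c["image"]; cv2.imwrite("pics/s9.png",cv2.resize(im[180:270,270:390],None,fx=6,fy=6,interpolation=cv2.INTER_CUBIC)[:,:,::-1])
E
```

```text
time: 15.95
tool_pos: [0.6182, 0.0797, 0.0969]
tool_rot: [-3.126, -0.012, 1.585]
contact_force: [0.5, -0.0, -0.3]
opening: 0.0455
15.95 [0.61815653 0.07972929 0.09692242] [-3.12557018 -0.01236576  1.58463536] 0.04545330932758308 [ 0.54214686 -0.01126533 -0.31784148]
```

View pics/s9.png

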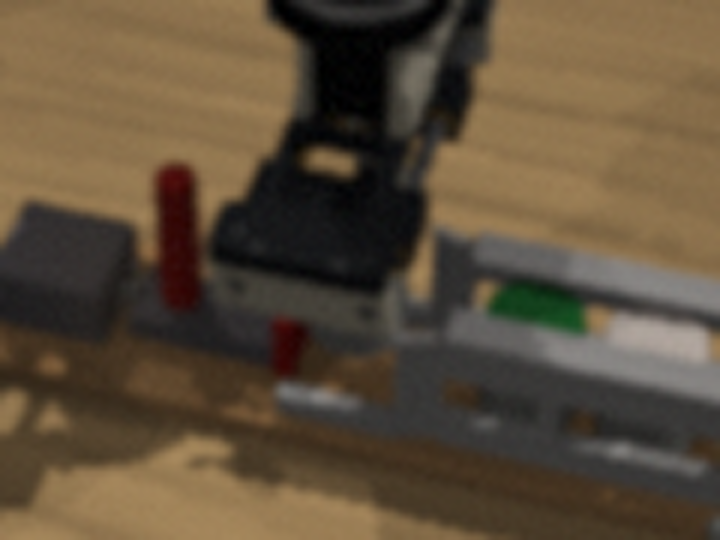

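```bash
python3 -m creep '[0.3,-0.001,0.004,0,0, 0.3,0,0,-0.01,0, 0.3,0,0.0005,-0.01,0, 0.3,0,0,-0.005,0, 0.3,0,0,0,0]' 20; python3 - <<'E'
from h import *
s=telemetry.observe();print(s['time'],s['tool_pos'],s['tool_rot'],s['opening'],s['contact_force'])
E
```

```text
time: 16.62
tool_pos: [0.6194, 0.0845, 0.0744]
tool_rot: [-3.133, -0.012, 1.585]
contact_force: [0.7, 1.2, -0.7]
opening: 0.0455
16.625 [0.61937308 0.08453786 0.07442169] [-3.13273382 -0.01234128  1.58515899] 0.04553060375328034 [ 0.66042595  1.16671529 -0.68396937]
```

```bash
python3 -m creep '[0.3,-0.002,-0.001,-0.003,0, 0.3,0,0,-0.003,0, 0.3,0,0,0,0]' 20; python3 - <<'E'
from h import *
s=telemetry.observe();print(s['time'],s['tool_pos'],s['tool_rot'],s['opening'],s['contact_force'])
E
```

```text
time: 17.0
tool_pos: [0.6175, 0.0834, 0.0685]
tool_rot: [-3.134, -0.012, 1.585]
contact_force: [0.1, 0.4, -0.8]
opening: 0.0452
17.0 [0.617511   0.08338499 0.06846497] [-3.13354758 -0.01233084  1.58510675] 0.0451549857483145 [ 0.06138499  0.43777021 -0.83797945]
```

```bash
python3 -m creep '[0.3,0,0,-0.001,0, 0.3,0,0,-0.001,0]' 20; python3 - <<'E'
from h import *
s=telemetry.observe();print(s['time'],s['tool_pos'],s['opening'],s['contact_force'])
E
```

```text
time: 17.25
tool_pos: [0.6177, 0.0834, 0.0683]
tool_rot: [-3.134, -0.012, 1.585]
contact_force: [-3.1, 0.1, 8.1]
opening: 0.0453
17.25 [0.61768467 0.08342787 0.06826947] 0.045331764545817825 [-3.11944912  0.0914808   8.06759645]
```

The +8 N upward force shows the tin standing on the board. Releasing and rising.

```bash
python3 -m creep '[0.6,0,0,0,0, 0.7,0,0,0,0, 0.8,0,0,0,0, 0.9,0,0,0,0, 1,0,0,0.015,0, 1,0,0,0.03,0, 1,0,0,0.045,0, 1,0,-0.005,0.045,0, 1,0,-0.015,0.01,0]' 40; python3 - <<'E'
from h import *
c=read_camera("wrist"); im=c["image"]; cv2.imwrite("pics/w10.png",im[:,:,::-1]); np.save("w10.npy",c,allow_pickle=True)
c=read_camera("scene"); im=c["image"]; cv2.imwrite("pics/s10.png",cv2.resize(im[180:270,270:390],None,fx=6,fy=6,interpolation=cv2.INTER_CUBIC)[:,:,::-1])
s=telemetry.observe();print(s['time'],s['tool_pos'],s['tool_rot'],s['opening'],s['contact_force'])
E
```

```text
time: 18.38
tool_pos: [0.6172, 0.0638, 0.2207]
tool_rot: [-3.136, -0.012, 1.587]
contact_force: [0.8, -0.2, -1.2]
opening: 0.0919
18.475 [0.61650721 0.06214416 0.21814845] [-3.13234349 -0.0117632   1.58417515] 0.09187922584503559 [ 0.07781447  0.19450258 -0.15353138]
```

View pics/w10.png

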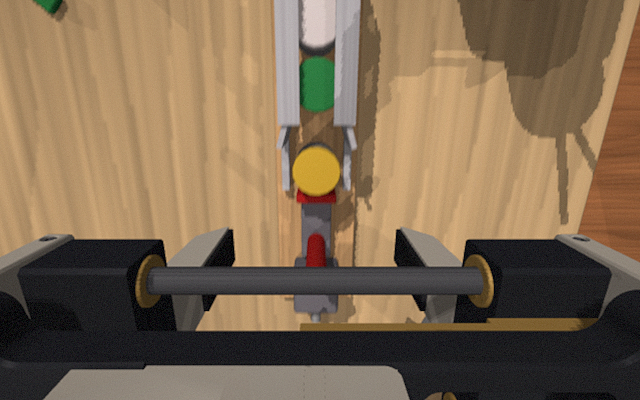

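View pics/s10.png

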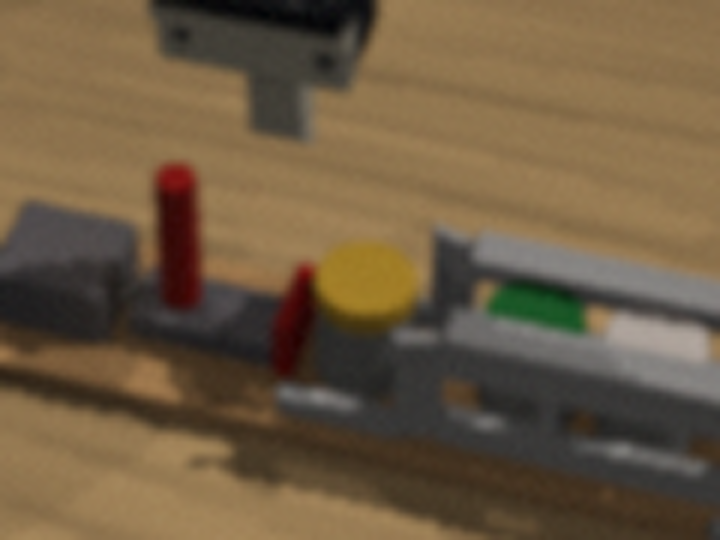

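The yellow tin stands upright in the bay, centred in front of the resting pusher (lid at (316,171) in the wrist view). Turning the jaws back along the lane and returning to the handle.

```bash
python3 -m creep '[1,0,-0.01,0,0.173, 1,0,-0.01,0,0.173, 1,0,-0.01,0,0.173, 1,0,-0.01,0,0.173, 1,0,-0.01,0,0.173, 1,0,-0.01,0,0.173, 1,0,-0.005,0,0.173, 1,0,0,0,0.173, 1,0,0,0,0.173, 1,0,0,0,0]' 40; python3 - <<'E'
from h import *
s=telemetry.observe();print(s['time'],s['tool_pos'],s['tool_rot'],s['opening'],s['contact_force'])
c=read_camera("wrist"); im=c["image"]; cv2.imwrite("pics/w11.png",im[:,:,::-1]); np.save("w11.npy",c,allow_pickle=True)
E
```

```text
time: 19.73
tool_pos: [0.6077, -0.0042, 0.1983]
tool_rot: [-3.12, -0.041, -3.097]
contact_force: [-0.3, 0.0, 0.0]
opening: 0.0917
19.725 [ 0.60769401 -0.00418816  0.19830211] [-3.11970895 -0.04126228 -3.09662179] 0.09172992537848303 [-0.27364931  0.01805978  0.04448861]
```

View pics/w11.png

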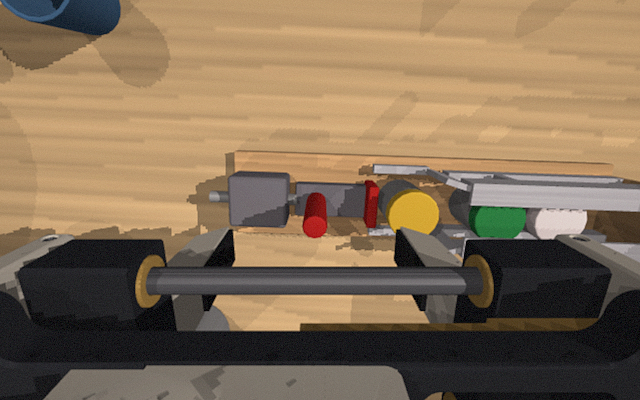

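```bash
python3 -m creep '[1,0.010,-0.001,0,-0.038, 1,0,0,-0.03,0, 1,0,0,-0.03,0, 1,0,0,-0.015,0, 1,0,0,0,0]' 40; python3 - <<'E'
from h import *
s=telemetry.observe();print(s['time'],s['tool_pos'],s['tool_rot'],s['opening'],s['contact_force'])
E
```

```text
time: 20.4
tool_pos: [0.6169, -0.0049, 0.1189]
tool_rot: [-3.12, -0.045, 3.129]
contact_force: [0.8, 0.1, 0.0]
opening: 0.0921
20.4 [ 0.61687768 -0.00492804  0.11886815] [-3.12034124 -0.04500998  3.12879677] 0.0920851949868118 [8.28463161e-01 1.13995606e-01 5.30300971e-04]
```

```bash
python3 -m creep '[1,0.002,-0.0005,-0.011,0.015, 1,0,0,0,0, 0.5,0,0,0,0, 0.3,0,0,0,0, 0,0,0,0,0, 0,0,0,0,0, 0,0,0,0,0, 0,0,0,0,0, 0,0,0,0,0, 0,0,0,0,0, 0,0,0,0,0, 0,0,0,0,0]' 40; python3 - <<'E'
from h import *
s=telemetry.observe();print(s['time'],s['tool_pos'],s['tool_rot'],s['opening'],s['contact_force'])
E
```

```text
time: 21.9
tool_pos: [0.6207, -0.0051, 0.1106]
tool_rot: [-3.121, -0.039, -3.14]
contact_force: [0.6, 0.5, 0.4]
opening: 0.0193
21.9 [ 0.62073679 -0.00513348  0.11058742] [-3.12068405 -0.03932647 -3.14007028] 0.019279026519160736 [0.61444465 0.54291752 0.38825904]
```

```bash
python3 -m creep '[0,0,0.005,0,0, 0,0,0.006,0,0, 0,0,0.007,0,0, 0,0,0.007,0,0, 0,-0.0005,0.007,0,0, 0,0,0.007,0,0, 0,-0.0005,0.007,0,0, 0,0,0.007,0,0]' 40; python3 - <<'E'
from h import *
c=read_camera("scene"); im=c["image"]; cv2.imwrite("pics/s12.png",cv2.resize(im[150:280,220:430],None,fx=3.5,fy=3.5,interpolation=cv2.INTER_CUBIC)[:,:,::-1])
s=telemetry.observe();print(s['time'],s['tool_pos'],s['tool_rot'],s['opening'],s['contact_force'])
E
```

```text
time: 22.9
tool_pos: [0.6201, 0.0426, 0.1106]
tool_rot: [-3.108, -0.039, 3.141]
contact_force: [-1.1, -10.5, 1.0]
opening: 0.0194
22.95 [0.62006404 0.04338051 0.11061467] [-3.10853768 -0.03901103  3.14136867] 0.018920577844455534 [-0.81299096 -8.3280403  -0.29373579]
```

View pics/s12.png

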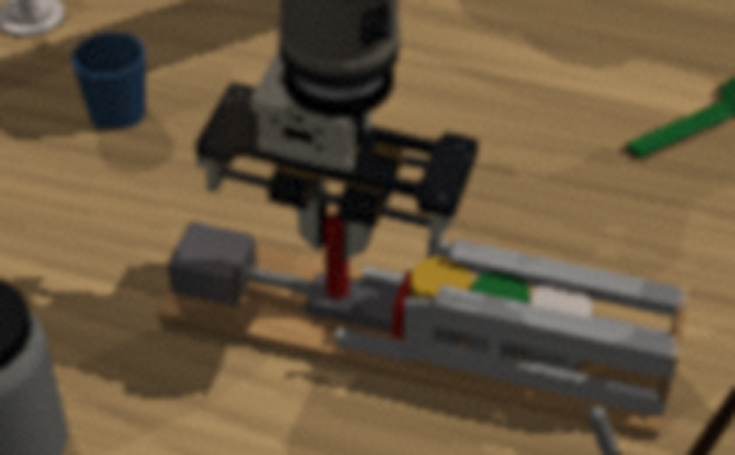

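The yellow tin is entering the rails upright, single file behind the green and white ones.

```bash
python3 -m creep '[0,0,0.007,0,0, 0,-0.0005,0.007,0,0, 0,0,0.007,0,0, 0,0,0.007,0,0, 0,0,0.006,0,0, 0,0,0.005,0,0, 0,0,0.005,0,0]' 40; python3 - <<'E'
from h import *
s=telemetry.observe();print(s['time'],s['tool_pos'],s['tool_rot'],s['opening'],s['contact_force'])
E
```

```text
time: 23.82
tool_pos: [0.6197, 0.0748, 0.1106]
tool_rot: [-3.087, -0.041, 3.137]
contact_force: [-0.0, -13.0, 0.4]
opening: 0.0194
23.825 [0.61967396 0.07483701 0.11061861] [-3.0867809  -0.04107445  3.13706777] 0.019385545630790743 [ -0.01591572 -13.00334645   0.41364005]
```

```bash
python3 -m creep '[0,0,0.004,0,0, 0,0,0.004,0,0]' 40; python3 - <<'E'
from h import *
c=read_camera("scene"); im=c["image"]; cv2.imwrite("pics/s13.png",cv2.resize(im[150:280,220:430],None,fx=3.5,fy=3.5,interpolation=cv2.INTER_CUBIC)[:,:,::-1])
s=telemetry.observe();print(s['time'],s['tool_pos'],s['tool_rot'],s['opening'],s['contact_force'])
E
```

```text
time: 24.08
tool_pos: [0.6196, 0.0785, 0.1106]
tool_rot: [-3.08, -0.042, 3.135]
contact_force: [-0.1, -14.0, 0.7]
opening: 0.0196
24.125 [0.61961956 0.07881125 0.11059209] [-3.08004776 -0.0420828   3.13555347] 0.01922626136202637 [ -0.32989421 -12.17230707   0.32878106]
```

View pics/s13.png

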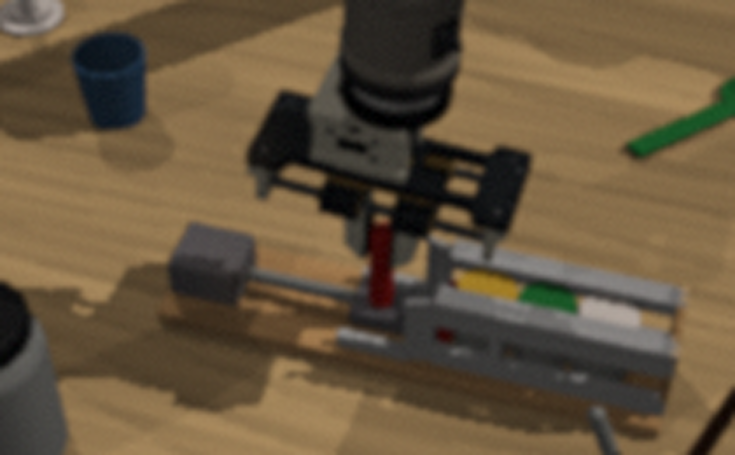

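All three tins are between the rails and the pusher is about 84 mm in. Easing home.

```bash
python3 -m creep '[0,0,-0.004,0,0, 0,0,-0.006,0,0, 0,0,-0.006,0,0, 0,0,-0.006,0,0, 0,0.0005,-0.006,0,0, 0,0,-0.006,0,0, 0,0,-0.006,0,0, 0,0,-0.006,0,0, 0,0.0005,-0.006,0,0, 0,0,-0.006,0,0, 0,0,-0.006,0,0]' 40; python3 - <<'E'
from h import *
s=telemetry.observe();print(s['time'],s['tool_pos'],s['tool_rot'],s['opening'],s['contact_force'])
E
```

```text
time: 25.5
tool_pos: [0.6206, 0.0065, 0.1106]
tool_rot: [-3.073, -0.043, 3.13]
contact_force: [0.7, -3.6, -0.3]
opening: 0.0193
25.5 [0.62060457 0.00652509 0.11058351] [-3.07308695 -0.04318217  3.13000195] 0.019285368426758216 [ 0.72617561 -3.61091554 -0.29505288]
```

```bash
python3 -m creep '[0,0,-0.004,0,0, 0,0,-0.003,0,0, 0,0,-0.003,0,0, 0,0,-0.003,0,0, 0,0,-0.002,0,0, 0,0,-0.002,0,0]' 40; python3 - <<'E'
from h import *
s=telemetry.observe();print(s['time'],s['tool_pos'],s['tool_rot'],s['opening'],s['contact_force'])
E
```

```text
time: 26.25
tool_pos: [0.6208, -0.0048, 0.1106]
tool_rot: [-3.084, -0.042, 3.131]
contact_force: [0.2, 4.5, 1.1]
opening: 0.0197
26.25 [ 0.62076199 -0.00477116  0.11058354] [-3.08374189 -0.04229047  3.13067668] 0.019657956723574434 [0.23047238 4.45836919 1.13897661]
```

Force has reversed again (+4.5 N), at the same place as before, so the pusher is seated. I'll press slightly, open, and lift clear.

```bash
python3 -m creep '[0,0,-0.001,0,0, 0,0,-0.001,0,0, 0.4,0,0,0,0, 0.6,0,0,0,0, 0.6,0,0,0,0, 0.8,0,0,0,0, 1,0,0,0.02,0, 1,0,0,0.04,0, 1,0,0,0.04,0, 1,0,-0.01,0.03,0, 1,0,0,0,0, 1,0,0,0,0]' 40; python3 - <<'E'
from h import *
c=read_camera("wrist"); im=c["image"]; cv2.imwrite("pics/w14.png",im[:,:,::-1])
for n,p,z in []: pass
np.save("w14.npy",c,allow_pickle=True)
c=read_camera("scene"); im=c["image"]; cv2.imwrite("pics/s14.png",cv2.resize(im[130:280,170:450],None,fx=2.8,fy=2.8,interpolation=cv2.INTER_CUBIC)[:,:,::-1])
s=telemetry.observe();print(s['time'],s['tool_pos'],s['opening'],s['contact_force'])
E
```

```text
time: 27.75
tool_pos: [0.6191, -0.0186, 0.2423]
tool_rot: [-3.08, -0.046, 3.131]
contact_force: [0.0, -0.3, -0.5]
opening: 0.0918
27.85 [ 0.61913282 -0.01852009  0.24208516] 0.0919462372324369 [-0.52736574 -0.16691896 -0.31130118]
```

View pics/w14.png

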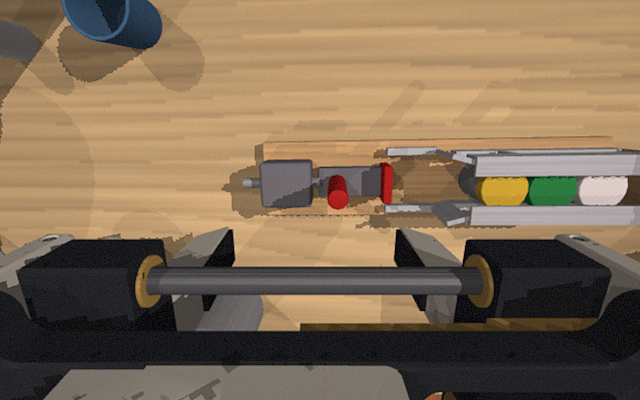

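View pics/s14.png

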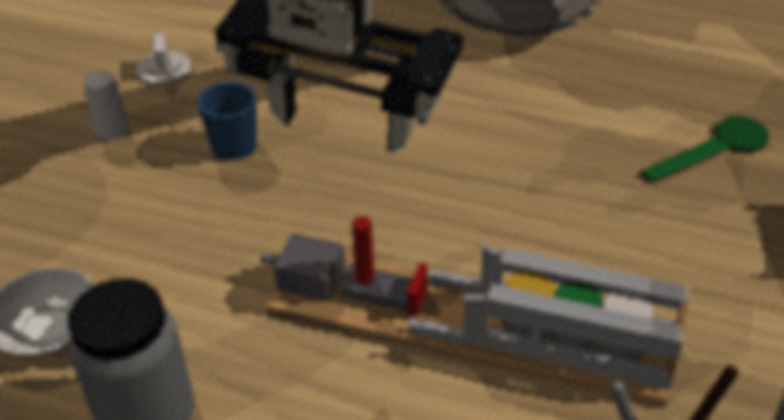

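```bash
python3 - <<'E'
from h import *
c=np.load("w14.npy",allow_pickle=True).item()
for n,p,z in [("yel",(502,191),.074),("green",(553,191),.074),("white",(604,191),.074),("rail start",(470,176),.083),("handle",(338.5,199),.112)]: print(n,ray(c,p,z).round(4))
s=telemetry.observe(); print(s['time'],s['contact_force'],np.abs(s['qvel']).max())
from cell import workorder
print(workorder.hand_in())
E
```

```text
yel [0.6184 0.1588 0.074 ]
green [0.618  0.2072 0.074 ]
white [0.6177 0.2547 0.074 ]
rail start [0.6017 0.1221 0.083 ]
handle [ 0.6182 -0.0042  0.112 ]
27.85 [-0.52736574 -0.16691896 -0.31130118] 0.0049914676061696825
the job is handed in; nothing more can be done
None
```

The job is done and handed in at about 28 s. I gripped the red handle and pushed the green-lidded tin in to about 84 mm of pusher travel. I then eased the pusher home in small steps, gripped the whole way, until it seated on its stop. The yellow-lidded tin was stood in the emptied bay and pushed in behind it the same way.

- **Tins:** in the last pictures, all three are upright and in single file between the rails. The yellow tin's axis is at y≈0.159 m, about 32–37 mm past the mouth, where 23 mm is needed. The green and white tins are ahead of it at 0.207 and 0.255 m.
- **Pusher:** both times the force reversed to about +5 N on the rest stop before I let go. The handle is back at y≈-0.004 m, compared with -0.004 to -0.005 m at the start.
- **Other things:** the cup, shaker, dish, jar and scoop look unmoved by eye in the final view. The bento box was not in my last cropped picture, and the arm never went near it. The robot was open and clear, touching nothing.
- **Disagreements:** position readings from the different cameras differed by 2–5 mm. The tool also picked up a tilt of up to about 4° while pushing and easing back. Neither affected the result.

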